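# Clamp the whetstone in the cam holder

## Robot

A 7-joint arm with a two-finger parallel gripper is mounted at the origin on the work surface. World frame = base frame: x ahead of the robot, y to its left, z up, the work surface at z = 0. Lengths are in m, angles in rad, forces in N, time in s.
With the tool pointing down it reaches from about 0.425 to 0.925 m from the base axis. Payload 6.8 kg.
Tool frame: the origin (TCP) lies at the very end of the fingers, on their centre line; the grasp point (between the pads) lies 19 mm behind it; z points along the fingers, y is the line along which they close (so a half turn about z gives the same grasp; the last joint's range is limited). The gripper opens to 85 mm and grips with 20 to 120 N. Pads are 22 mm wide; open, the fingers measure 114 mm over their backs; the gripper's body (76 mm by 85 mm) begins 54 mm behind the grasp point. The pads swing forward as they close: fully open they stand 13 mm farther back than shut.
Start: joints at [-1.345, 0.477, 0.022, 1.555, -0.011, 1.109, -0.083], TCP at [0.221, 0.638, 0.196] pointing down, gripper open.
Joint ranges: [-2.96, 2.96], [-0.34, 2.1], [-1.41, 1.46], [0.24, 2.44], [-1.37, 4.51], [0.17, 1.92], [-2.96, 2.96]. Speed limits (rad/s): [2.39, 2.39, 3.14, 3.14, 3.14, 3.14, 3.14].

## Interface

Orientations are given as a rotation vector (axis times angle).
In Python, from bench import r gives the robot as it stands.
- The arm moves only by the tool play_rows, never from a script. Its argument "targets" is text: rows parted by semicolons, each of 5 numbers parted by spaces: the closure, from -1 (fully open) to 1 (shut), then the shift along the tool's x, y, z in m, then the turn about the tool's z in rad. In form: gripper dx dy dz spin; .... A call has 1 to 8 rows; each row is the pose to reach, as a shift and turn from the pose commanded when the call began, along the tool's axes at that moment; what a row does not reach only later rows make up. A row lasts 1/12 s, in which the tool goes at most 41.7 mm and 7.16 degrees, less where a joint would pass 70% of its speed; a pose out of reach is approached as far as the arm can. A call with a gripper value outside its range is refused whole. The fingers move at their own pace and stop on an object; "squeeze" is the grip in N (left out, the last holds). Time passes only in rows, so rows that repeat a pose let the fingers close. It gives the time, the measured TCP pose, the force, the opening and the grip force at its end, in the units of the state.
- r.get_obs(): the state, without advancing time (a new reading comes with each control period).
- r.grab_frame(name): name is "side" or "top"; returns the picture (420x560x3 uint8, red, green, blue); there is no depth.
- r.camera_info(name): a dict with "fov_y" (degrees; the focal length in pixels is half the picture's height over the tangent of half this angle, whatever the lens; pixels are square), "cx", "cy" (the principal point, pixels), "position" and "rotation" of the camera in the world. Camera axes: x right, y down, z forward; pixel columns grow to the right and rows downward; lengths in m; the calibration is good to about 2 mm. A picture is of the moment at which its call begins. camera_info takes no time and is no camera call.
- r.hand_in(): hands the job in; it is judged then, once.
The state is a dict: "clock": time; "joints": joint angles; "qvel": joint speeds; "tau": joint torques, N m; "tcp_pos": TCP position; "orientation": TCP orientation; "contact_force": force on the tool from outside, world axes, zero at the start; "moment": the same for the moment, N m; "grip_width": finger opening in m; "gripper_force": force on a finger pad.
Only numpy, scipy, OpenCV 4.12 (cv2) and the standard library are available. Lean on these libraries where they do the work, as an engineer would, in place of code of your own. Each camera call takes 0.05 s, during which the arm holds its last target. There are 200 camera calls.

## Task

Pick up the whetstone (the long flat one) and lay it gently and squarely on the bed of the wooden stone holder, between the rubber end pad and the open jaw, and let go of it. Then swing the holder's cam lever round to its highest lift, where the lever points straight away from the stone along the holder, so that the jaw clamps the stone, and hold it there: the lever springs back if released, so finish while still holding it so that a colleague can tighten the lock screw. Leave the other things on the bench where they are.

Things in the scene. Friction and masses are not known exactly. Their poses are not given: they have to be found in the camera images.
- stone: the whetstone, a loose plain brown-grey slab 50 (its x) x 150 (its y) x 20 mm (z), about 0.33 kg, lying flat on the bench. Origin: centre of its underside. Its two ends are alike.
- holder: the stone holder, fixed on the bench: wooden board 84 mm wide (x), y from -115 to +220 mm, 20 mm thick. Origin: on the bench surface, middle of the width. Along +y: steel end stop, rubber end pad (face at y = -81), free bed, jaw (face at +79 when open), eccentric disc pivoting at +150, small brass pin at +211. Stop, pad and jaw reach 36 mm above the bench (top of seated stone: 40 mm).
- bed (a point): middle of the free bed, on the board's top 20 mm above the bench; axes as the holder's. The stone lies here with its middle on this point and its long axis along the holder's y: the space between pad and open jaw is 160 mm, 5 mm spare at each end; the long sides are open.
- end_pad: rubber end pad in the holder, 50 mm wide, spring-backed (4 N per mm, up to 6 mm travel) towards -y of the holder. Origin: middle of its foot, 6 mm behind its face.
- jaw: loose steel jaw block, 52 mm wide, 45 mm long, 16 mm high, lying in the channel between two low steel guides of the holder; the eccentric disc behind it pushes it towards the stone (-y of the holder); it does not come back by itself. Leave it there. Origin: at the foot of its clamping face; axes as the holder's.
- cam (a joint): angle of the spring-loaded cam lever, rad. 0 = open, its rest (lever along holder's -x, towards the robot); grows clockwise from above. Jaw advance = 14 mm x sin(angle): highest lift at 1.571, lever along holder's +y, over the brass pin; beyond it falls; stop at 2.3. About 3 N at the knob holds it at 1.571. The jaw first pushes the stone up to 10 mm along the bed, then 4 mm into the pad.
- pivot (a point): point on the vertical axis of the cam lever, 44 mm above the bench, at the lever bar's underside.
- cam_handle: the cam lever's handle: a steel bar 16 mm wide, 8 mm thick (44 to 52 mm above the bench), with an upright round black knob, 18 mm in diameter, 82 mm from the pivot, standing from 52 to 90 mm above the bench. Origin: on the pivot axis, 20 mm above the bench; its -x axis points from pivot to knob.
- knob (a point): point on the axis of the black knob, 74 mm above the bench, 16 mm below its top.
- dressing_block: bystander: short stone block 35 x 70 x 28 mm. Origin: centre of its underside.
- jar: bystander: closed amber glass jar, 68 mm in diameter, 60 mm tall. Origin: centre of its underside.
- brush: bystander: wooden hand brush lying on the bench. Origin: under its middle.
Mind the look-alikes: they are no part of the job. Leave any green or orange look-alike of the stone alone. Leave any pink look-alike of the jaw alone.

How it is judged:
On the way:
1. the whetstone lies flat and square on the bed between pad and open jaw, released, the lever still open (z of stone in the frame of holder between 0.017 and 0.023 m and x of stone in the frame of holder between -0.012 and 0.012 m and y of stone in the frame of holder between -0.012 and 0.012 m and angle between stone's own z axis and vertical below 0.05 rad and angle between the y axis of stone and the y axis of holder, either way round below 0.12 rad and contact force between the fingers and stone below 0.3 N and value of joint cam below 0.4 rad), for 0.1 s.
At the end, for the whole second after the job is handed in: Fingers still hold the lever (0.5 N or more), at rest at 1.39 to 1.75 rad; stone flat on the bed, within 14 mm of its middle line and 0.12 rad of its direction, untouched by the robot, pressed by the jaw (over 8 N) against the pad (over 6 N); bystanders within 30 mm of their starts (value of joint cam between 1.39 and 1.75 rad and velocity of joint cam between -0.1 and 0.1 rad/s and contact force between the fingers and cam_handle above 0.5 N and contact force between each of the arm, the fingers and stone below 0.3 N and contact force between jaw and stone above 8 N and contact force between end_pad and stone above 6 N and z of stone in the frame of holder between 0.017 and 0.023 m and x of stone in the frame of holder between -0.014 and 0.014 m and angle between stone's own z axis and vertical below 0.05 rad and angle between the y axis of stone and the y axis of holder, either way round below 0.12 rad and distance of each of dressing_block, jar, brush from where it was at the start of the episode below 0.03 m); the arm keeps its last pose, push and grip.
It fails at once if a bystander was moved by more than 30 mm (distance of any of dressing_block, jar, brush from where it was at the start of the episode above 0.03 m).
It fails at once if the stone was dropped onto the holder (faster than 0.5 m/s just above the bed) (linear speed of stone above 0.5 m/s and horizontal distance between stone and holder below 0.06 m and z of stone in the frame of holder below 0.045 m).
It also fails if it takes over 51 s, if anything falls off the work surface, if the arm or the gripper's body presses on something with over 40 N, if the wrist force passes 120 N, or if a joint passes its speed limit or range.

## Working session

There is one attempt and no reset: what is moved stays moved. The work goes in short steps, Python scripts to look and compute and a tool call to move; the robot and the scene stay as the last step left them, time stands still between calls to the robot, and variables do not carry over. Pictures are saved under pics/ and viewed, at most 10 in all, crops included, and the job is handed in when it is done.

Besides the shell and the picture viewer there is one more tool, called after "Request:" by a JSON object that holds its "method" and its "body", one argument or row to a line. play_rows: Moves the arm, as the interface text tells. Its arguments: {"type":"object","properties":{"targets":{"type":"string"},"squeeze":{"type":"number"}},"required":["targets"]}

```bash
ls; mkdir -p pics
python3 - <<'E'
from bench import r
import cv2,numpy as np
for n in("top","side"):
    cv2.imwrite(f"pics/{n}0.png",r.grab_frame(n)[:,:,::-1]); print(n,r.camera_info(n))
o=r.get_obs();print(o)
E
```

```text
pics
top {'fov_y': 44.8914755490716, 'cx': 279.74899890001495, 'cy': 209.956630608153, 'position': array([ 0.40941743, -0.04913437,  1.20585079]), 'rotation': array([-2.14954506,  2.17870591, -0.13622739])}
side {'fov_y': 47.53580932259791, 'cx': 269.87699043015493, 'cy': 207.71777770997798, 'position': array([ 0.29502463, -1.1845687 ,  0.77646315]), 'rotation': array([-2.094516  ,  0.24492521, -0.10990238])}
{'clock': 0.1, 'joints': array([-1.34511799,  0.47774491,  0.02233988,  1.55632983, -0.01151395,
        1.1092886 , -0.08311334]), 'qvel': array([ 0.00102878, -0.00145931,  0.00124253, -0.00343794, -0.00024338,
        0.00226718,  0.00020853]), 'tau': array([ 4.04791135e-03, -5.97762072e+01,  1.61337957e+00, -2.81957871e+01,
        1.28151878e-02,  5.03874835e-03, -2.61614389e-05]), 'tcp_pos': array([0.22095786, 0.63719766, 0.19501411]), 'orientation': array([-5.21834481e-01, -3.09777888e+00,  2.56681810e-03]), 'contact_force': array([ 0.01062471, -0.56562451,  0.49454363]), 'moment': array([-0.02362876,  0.01525218,  0.01283739]), 'gripper_force': 0.0, 'grip_width': 0.08536012433800685}
```

View pics/top0.png

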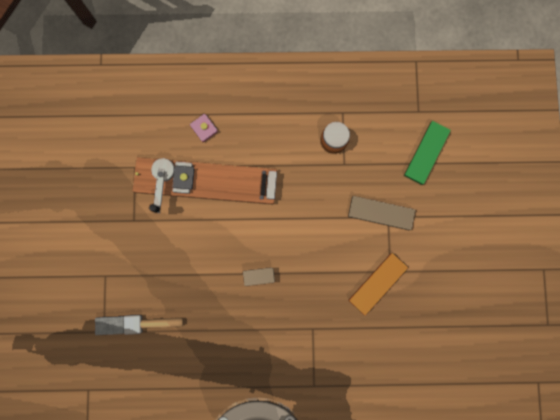

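View pics/side0.png

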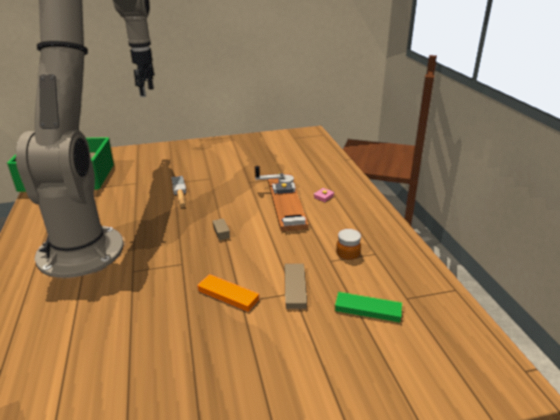

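The top view shows four slabs: a brown-grey one at (382,212), green (428,153), orange (379,283), and a short grey block (259,277), which is the dressing block. The brown-grey long slab at (382,212) fits the whetstone. The holder runs from (277,187) at the pad end to (135,175) at the pin end. The lever knob is at (155,208), pointing towards the robot. I'll confirm with enlarged crops.

Run:
```python
import cv2,numpy as np
a=cv2.imread("pics/top0.png")
h=cv2.resize(a[148:220,125:285],None,fx=5,fy=5,interpolation=cv2.INTER_CUBIC)
s=cv2.resize(a[188:236,340:425],None,fx=5,fy=5,interpolation=cv2.INTER_CUBIC)
out=np.zeros((600,800,3),np.uint8); out[:360]=h; out[360:,:425]=s
cv2.imwrite("pics/crop.png",out)
```

```text
(no output)
```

View pics/crop.png

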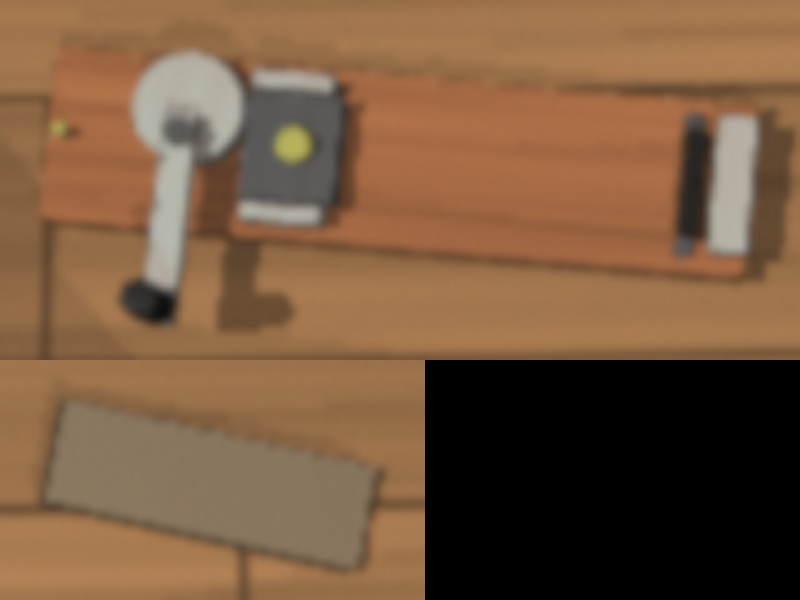

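The crop confirms it: a plain brown-grey long slab with crop corners (65,400), (382,470), (360,572), (42,505). The holder board corners are (60,42), (765,105), (742,280), (40,218). The knob top is near (148,300) and the jaw is open.

```bash
cat > h.py <<'E'
from bench import r
import cv2,numpy as np
from scipy.spatial.transform import Rotation as R
from scipy.optimize import least_squares
def cam(n):
    c=r.camera_info(n); f=210/np.tan(np.radians(c["fov_y"]/2))
    return c,f,R.from_rotvec(c["rotation"])
def pix2w(n,uv,z):
    c,f,Q=cam(n); uv=np.atleast_2d(uv).astype(float)
    d=Q.apply(np.c_[(uv[:,0]-c["cx"])/f,(uv[:,1]-c["cy"])/f,np.ones(len(uv))])
    p=c["position"]; return p+d*((z-p[2])/d[:,2])[:,None]
def w2pix(n,P):
    c,f,Q=cam(n); q=Q.inv().apply(np.atleast_2d(P)-c["position"])
    return np.c_[f*q[:,0]/q[:,2]+c["cx"],f*q[:,1]/q[:,2]+c["cy"]]
def fit(W,L):  # 2D rigid fit: W = T + Rz(th) L
    g=lambda p:(p[:2]+np.c_[L[:,0]*np.cos(p[2])-L[:,1]*np.sin(p[2]),L[:,0]*np.sin(p[2])+L[:,1]*np.cos(p[2])]-W)
    s=least_squares(lambda p:g(p).ravel(),[*W.mean(0),0.]); return s.x,g(s.x)
E
python3 - <<'E'
from h import *
np.set_printoptions(precision=4,suppress=True)
hc=(np.array([(60,42),(765,105),(742,280),(40,218)])+.5)/5-.5+[125,148]
sc=(np.array([(65,400),(382,470),(360,572),(42,505)])+.5-[0,360])/5-.5+[340,188]
H=pix2w("top",hc,.02)[:,:2];S=pix2w("top",sc,.02)[:,:2]
h,e=fit(H,np.array([(.042,.22),(.042,-.115),(-.042,-.115),(-.042,.22)])); print(h,e)
s,e=fit(S,np.array([(.025,.075),(.025,-.075),(-.025,-.075),(-.025,.075)])); print(s,e)
Q=R.from_euler('z',h[2])
for n,l in dict(knob=(-.082,.15,.09),pin=(0,.211,.025),padface=(0,-.081,.036),jaw=(0,.079,.036)).items():
    w=Q.apply(l)+[h[0],h[1],0]; print(n,w,(w2pix("top",w)-[125,148])*5)
o=r.get_obs();print(R.from_rotvec(o["orientation"]).as_matrix())
E
```

```text
[ 0.6187  0.0643 -0.1033] [[-0.0003  0.    ]
 [-0.0002  0.0012]
 [-0.0002 -0.0021]
 [ 0.0006  0.0009]]
[ 0.5398 -0.2996 -0.2299] [[-0.0006 -0.0006]
 [ 0.0004  0.0017]
 [-0.0003  0.0005]
 [ 0.0004 -0.0016]]
knob [0.5526 0.222  0.09  ] [[137.9978 293.4632]]
pin [0.6404 0.2742 0.025 ] [[ 63.1264 126.9431]]
padface [ 0.6103 -0.0162  0.036 ] [[679.8713 178.3718]]
jaw [0.6268 0.1429 0.036 ] [[338.2926 147.7352]]
[[-0.9448  0.3276 -0.0004]
 [ 0.3276  0.9448 -0.0016]
 [-0.0001 -0.0016 -1.    ]]
```

Add to h.py:
```python
def to(x,y,z,a,pr=True):  # shift in tool axes, spin so that tool y points at world angle a
    o=r.get_obs(); Q=R.from_rotvec(o["orientation"]); M=Q.as_matrix()
    d=Q.inv().apply(np.array([x,y,z])-o["tcp_pos"]); s=np.arctan2(M[1,1],M[0,1])-a
    print("t",round(o["clock"],2),"tcp",o["tcp_pos"].round(4),"F",o["contact_force"].round(1),"w",round(o["grip_width"],4),"g",round(o["gripper_force"],1),"-> shift",d.round(4),"spin",round(s,3))
```

```text
(no output)
```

Request:
{"method": "play_rows", "body": {
  "targets": "-1 -0.035 -0.021 0 0.12;-1 -0.07 -0.043 0 0.24;-1 -0.105 -0.064 0 0.36;-1 -0.14 -0.085 0 0.48;-1 -0.175 -0.107 0 0.6;-1 -0.21 -0.128 0 0.72;-1 -0.245 -0.149 0 0.84;-1 -0.28 -0.17 0 0.96",
  "squeeze": 60
}}

```text
clock: 0.77
tcp_pos: [0.4307, 0.3834, 0.1957]
orientation: [-1.901, -2.501, 0.001]
contact_force: [1.1, 1.0, 0.3]
grip_width: 0.0855
gripper_force: 0.0
```

```bash
python3 -c "
from h import *
to(.54,-.2996,.12,-.23); to(.48,.1,.19,-.23); print(r.get_obs()['joints'].round(2))"
```

```text
t 0.77 tcp [0.4307 0.3834 0.1957] F [1.1 1.  0.3] w 0.0855 g 0.0 -> shift [-0.6874 -0.0776  0.0758] spin 0.501
t 0.77 tcp [0.4307 0.3834 0.1957] F [1.1 1.  0.3] w 0.0855 g 0.0 -> shift [-0.2863 -0.0284  0.0058] spin 0.501
[-1.08  0.32  0.31  1.81 -0.11  1.02 -0.46]
```

Request:
{"method": "play_rows", "body": {
  "targets": "-1 -0.04 -0.0045 0 0.06;-1 -0.08 -0.009 0 0.12;-1 -0.12 -0.0135 0 0.19;-1 -0.16 -0.018 0 0.25;-1 -0.2 -0.0225 0 0.31;-1 -0.24 -0.027 0 0.37;-1 -0.28 -0.0315 0 0.44;-1 -0.32 -0.036 0 0.5"
}}

```text
clock: 1.43
tcp_pos: [0.4825, 0.0658, 0.1958]
orientation: [-2.458, -1.956, -0.0]
contact_force: [2.2, 0.5, 1.0]
grip_width: 0.0854
gripper_force: 0.0
```

```bash
python3 -c "
from h import *
to(.54,-.2996,.12,-.23)"
```

```text
t 1.43 tcp [0.4825 0.0658 0.1958] F [2.2 0.5 1. ] w 0.0854 g 0.0 -> shift [-0.3432  0.1381  0.0757] spin 0.004
```

Request:
{"method": "play_rows", "body": {
  "targets": "-1 -0.038 0.015 0.008 0;-1 -0.076 0.031 0.016 0;-1 -0.114 0.046 0.024 0;-1 -0.152 0.061 0.032 0;-1 -0.19 0.076 0.04 0;-1 -0.228 0.092 0.048 0;-1 -0.266 0.107 0.056 0;-1 -0.304 0.122 0.064 0"
}}

```text
clock: 2.1
tcp_pos: [0.5344, -0.2569, 0.1312]
orientation: [-2.454, -1.961, 0.0]
contact_force: [1.7, 0.4, 0.6]
grip_width: 0.0852
gripper_force: 0.0
```

Request:
{"method": "play_rows", "body": {
  "targets": "-1 -0.02 0.008 0.006 0;-1 -0.039 0.016 0.012 0;-1 -0.039 0.016 0.012 0;-1 -0.039 0.016 0.012 0;-1 -0.039 0.016 0.012 0"
}}

```text
clock: 2.52
tcp_pos: [0.5414, -0.2958, 0.1196]
orientation: [-2.453, -1.96, -0.0]
contact_force: [0.6, 0.5, 1.0]
grip_width: 0.0855
gripper_force: 0.0
```

```bash
python3 -c "
from h import *
to(.54,-.2996,.04,-.23)
for n in('top','side'): cv2.imwrite(f'pics/{n}1.png',r.grab_frame(n)[:,:,::-1])
a=cv2.imread('pics/top1.png')[150:290,290:470];b=cv2.imread('pics/side1.png')[180:340,200:400]
cv2.imwrite('pics/c1.png',np.vstack([cv2.resize(a,(400,300),interpolation=2),cv2.resize(b,(400,300),interpolation=2)]))
"
```

```text
t 2.52 tcp [ 0.5414 -0.2958  0.1196] F [0.6 0.5 1. ] w 0.0855 g 0.0 -> shift [-0.004  -0.0004  0.0796] spin 0.007
```

View pics/c1.png

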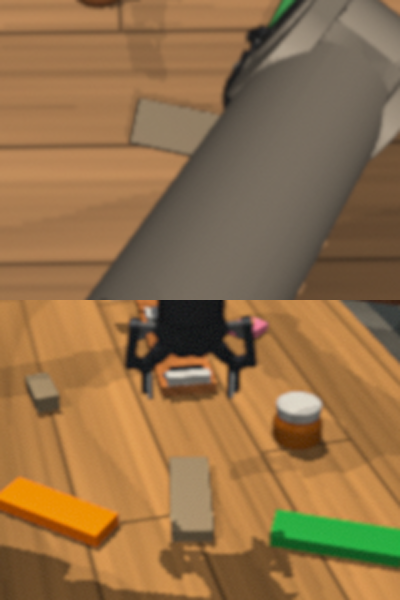

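The gripper is above the stone, its fingers at crop (148,385) and (232,385) straddling the stone's width. Next I descend.

Request:
{"method": "play_rows", "body": {
  "targets": "-1 -0.004 0 0.03 0.007;-1 -0.004 0 0.06 0.007;-1 -0.004 0 0.08 0.007;-1 -0.004 0 0.095 0.007;-1 -0.004 0 0.105 0.007;-1 -0.004 0 0.112 0.007;-1 -0.004 0 0.114 0.007;-1 -0.004 0 0.114 0.007"
}}

```text
clock: 3.28
tcp_pos: [0.541, -0.3004, 0.0062]
orientation: [2.461, 1.952, 0.0]
contact_force: [0.1, -0.0, 0.2]
grip_width: 0.0856
gripper_force: 0.0
```

Request:
{"method": "play_rows", "body": {
  "targets": "-0.5 0 0 0 0;0 0 0 0 0;0.3 0 0 0 0;0.6 0 0 0 0;1 0 0 0 0;1 0 0 0 0;1 0 0 0 0;1 0 0 0 0",
  "squeeze": 40
}}

```text
clock: 3.95
tcp_pos: [0.5406, -0.3007, 0.006]
orientation: [-2.462, -1.952, -0.0]
contact_force: [0.1, -0.3, 0.1]
grip_width: -0.0003
gripper_force: 0.0
```

The gripper shut on nothing, so I look again.

```bash
python3 -c "
from h import *
to(.54,-.2996,.12,-.23)
for n in('top','side'): cv2.imwrite(f'pics/{n}2.png',r.grab_frame(n)[:,:,::-1])
a=cv2.imread('pics/top2.png')[150:290,290:470];b=cv2.imread('pics/side2.png')[160:340,200:440]
cv2.imwrite('pics/c2.png',np.hstack([cv2.resize(a,(386,300),interpolation=2),cv2.resize(b,(400,300),interpolation=2)]))
"
```

```text
t 3.95 tcp [ 0.5406 -0.3007  0.006 ] F [ 0.1 -0.3  0.1] w -0.0003 g 0.0 -> shift [ 0.001  -0.0009 -0.114 ] spin -0.0
```

View pics/c2.png

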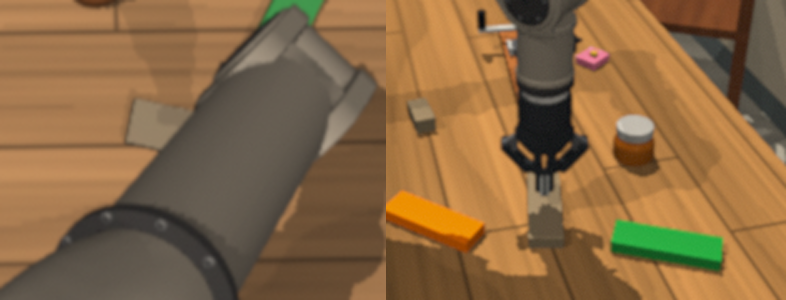

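```bash
python3 -c "
from h import *
np.set_printoptions(precision=4,suppress=True)
Q=R.from_euler('z',-.23)
L=np.array([(.025,.075,.02),(.025,-.075,.02),(-.025,-.075,.02),(-.025,.075,.02),(-.025,-.075,0),(.025,-.075,0)])
f=lambda p:(p-[200,160])*300/180
print(f(w2pix('side',Q.apply(L)+[.5398,-.2996,0])))
for z in(.006,.02,.03,.04):print(z,f(w2pix('side',[.5406,-.3007,z])))
a=cv2.imread('pics/side2.png')[225:325,230:360]
cv2.imwrite('pics/c3.png',cv2.resize(a,None,fx=6,fy=6,interpolation=2))
"
```

```text
[[172.1815 170.7601]
 [177.6619 236.2805]
 [141.8283 236.6315]
 [140.0802 171.1243]
 [141.8982 247.3916]
 [177.4049 247.0528]]
0.006 [[158.4963 209.6371]]
0.02 [[158.5512 202.2807]]
0.03 [[158.5908 196.9711]]
0.04 [[158.6307 191.6148]]
```

View pics/c3.png

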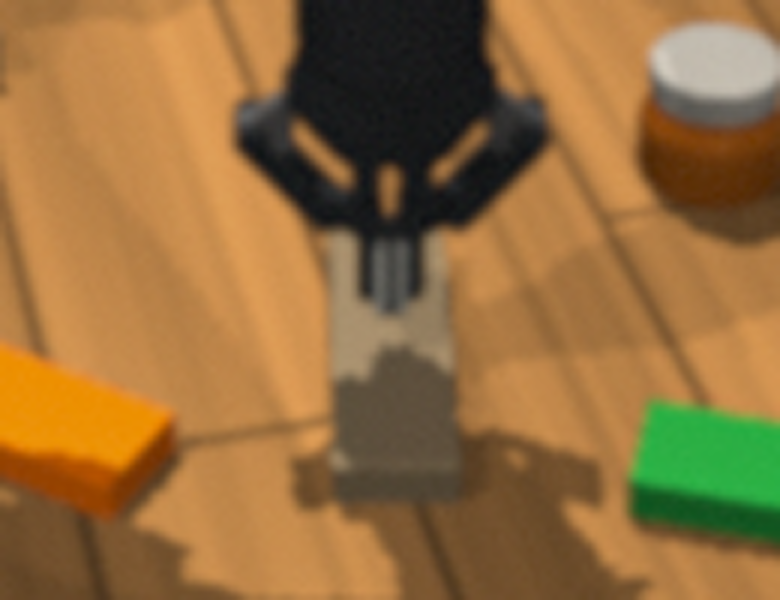

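The tips, at crop (388,308), are visibly above the stone. By projection they sit 15 mm or so above its top, although the reported TCP z is 6 mm. So the actual finger ends are higher than reported, and I'll touch the stone gently with the shut fingers to measure the offset.

Request:
{"method": "play_rows", "body": {
  "targets": "1 0 0 0.001 0;1 0 0 0.002 0;1 0 0 0.003 0;1 0 0 0.004 0;1 0 0 0.005 0;1 0 0 0.006 0;1 0 0 0.006 0"
}}

```text
clock: 4.63
tcp_pos: [0.5405, -0.3006, -0.0003]
orientation: [-2.461, -1.952, 0.0]
contact_force: [1.0, -0.6, -0.4]
grip_width: 0.0002
gripper_force: 0.0
```

```bash
python3 -c "
from h import *
to(.54,-.2996,.12,-.23)
f=lambda p:p
print(f(w2pix('side',[.5414,-.2958,.1196])),f(w2pix('side',[.5414,-.2958,.1326])),f(w2pix('side',[.5414,-.2958,.16])),'seen 295,228')
"
```

```text
t 4.63 tcp [ 5.405e-01 -3.006e-01 -3.000e-04] F [ 1.  -0.6 -0.4] w 0.0002 g 0.0 -> shift [ 0.0009 -0.0007 -0.1203] spin -0.0
[[295.15678676 247.12134125]] [[295.18914495 242.59882458]] [[295.25861822 232.88894716]] seen 295,228
```

Request:
{"method": "play_rows", "body": {
  "targets": "1 0 0 0.001 0;1 0 0 0.002 0;1 0 0 0.003 0;1 0 0 0.004 0;1 0 0 0.004 0"
}}

```text
clock: 5.05
tcp_pos: [0.5405, -0.3006, -0.0043]
orientation: [-2.461, -1.952, 0.0]
contact_force: [-0.5, 0.8, 0.0]
grip_width: 0.0001
gripper_force: 0.0
```

Request:
{"method": "play_rows", "body": {
  "targets": "1 0 0 0.001 0;1 0 0 0.002 0;1 0 0 0.002 0"
}}

```text
clock: 5.3
tcp_pos: [0.5405, -0.3006, -0.0062]
orientation: [-2.461, -1.952, 0.0]
contact_force: [0.0, 0.2, -0.2]
grip_width: 0.0
gripper_force: 0.0
```

Request:
{"method": "play_rows", "body": {
  "targets": "1 0 0 0.001 0;1 0 0 0.002 0;1 0 0 0.002 0"
}}

```text
clock: 5.55
tcp_pos: [0.5405, -0.3006, -0.0082]
orientation: [-2.461, -1.952, 0.0]
contact_force: [0.4, 0.1, -1.2]
grip_width: 0.0001
gripper_force: 0.0
```

Request:
{"method": "play_rows", "body": {
  "targets": "1 0 0 0.001 0;1 0 0 0.002 0;1 0 0 0.002 0"
}}

```text
clock: 5.8
tcp_pos: [0.5405, -0.3006, -0.0103]
orientation: [-2.461, -1.952, 0.0]
contact_force: [-0.6, 0.4, -0.3]
grip_width: 0.0004
gripper_force: 0.0
```

Request:
{"method": "play_rows", "body": {
  "targets": "1 0 0 0.001 0;1 0 0 0.002 0;1 0 0 0.002 0"
}}

```text
clock: 6.05
tcp_pos: [0.5405, -0.3006, -0.0122]
orientation: [-2.461, -1.952, 0.0]
contact_force: [-0.4, 0.1, -0.4]
grip_width: 0.0
gripper_force: 0.0
```

```bash
python3 -c "
from h import *
to(.54,-.2996,.12,-.23)
cv2.imwrite('pics/side3.png',r.grab_frame('side')[:,:,::-1])
a=cv2.imread('pics/side3.png')[225:325,230:360]
cv2.imwrite('pics/c4.png',cv2.resize(a,None,fx=6,fy=6,interpolation=2))
"
```

```text
t 6.05 tcp [ 0.5405 -0.3006 -0.0122] F [-0.4  0.1 -0.4] w 0.0 g 0.0 -> shift [ 0.0009 -0.0007 -0.1322] spin -0.0
```

View pics/c4.png

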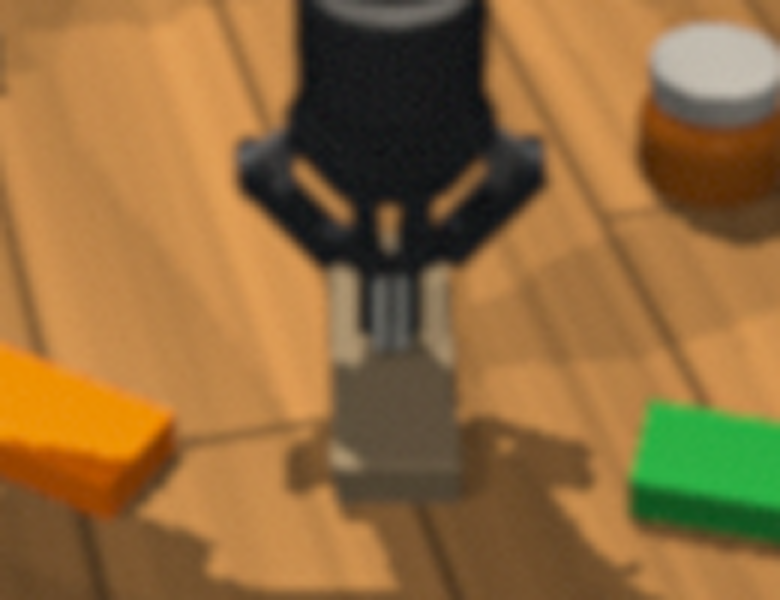

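The fingertips at crop (388,350) now nearly meet their shadow on the stone's top. I continue in small steps.

Request:
{"method": "play_rows", "body": {
  "targets": "1 0 0 0.001 0;1 0 0 0.002 0;1 0 0 0.002 0"
}}

```text
clock: 6.35
tcp_pos: [0.5405, -0.3006, -0.0142]
orientation: [-2.461, -1.952, 0.0]
contact_force: [0.1, -0.2, -0.0]
grip_width: 0.0004
gripper_force: 0.0
```

Request:
{"method": "play_rows", "body": {
  "targets": "1 0 0 0.001 0;1 0 0 0.002 0;1 0 0 0.002 0"
}}

```text
clock: 6.6
tcp_pos: [0.5407, -0.3008, -0.0153]
orientation: [-2.462, -1.951, -0.001]
contact_force: [-2.7, 2.5, 7.8]
grip_width: 0.0002
gripper_force: 4.1
```

Contact came at reported z = -0.015, and the stone's top is at 0.020. So the true tip sits 35 mm above the reported TCP, and about 48 mm above it with the fingers open. I'll back off, open and regrasp with that offset.

Request:
{"method": "play_rows", "body": {
  "targets": "1 0 0 -0.012 0;1 0 0 -0.036 0;-1 0 0 -0.036 0;-1 0 0 -0.036 0;-1 0 0 -0.036 0;-1 0 0 -0.036 0;-1 0 0 -0.036 0;-1 0 0 -0.036 0"
}}

```text
clock: 7.27
tcp_pos: [0.5402, -0.3005, 0.0194]
orientation: [-2.461, -1.951, 0.001]
contact_force: [0.6, -1.0, 0.1]
grip_width: 0.0728
gripper_force: 0.0
```

Request:
{"method": "play_rows", "body": {
  "targets": "-1 0.001 0 0.015 0;-1 0.001 0 0.03 0;-1 0.001 0 0.042 0;-1 0.001 0 0.05 0;-1 0.001 0 0.054 0;-1 0.001 0 0.056 0;-1 0.001 0 0.056 0"
}}

```text
clock: 7.85
tcp_pos: [0.5407, -0.2999, -0.0363]
orientation: [-2.462, -1.951, 0.001]
contact_force: [0.8, 0.4, -0.3]
grip_width: 0.0853
gripper_force: 0.0
```

Request:
{"method": "play_rows", "body": {
  "targets": "-0.5 0 0 0 0;0 0 0 0 0;0.3 0 0 0 0;0.6 0 0 0 0;1 0 0 0 0;1 0 0 0 0;1 0 0 0 0;1 0 0 0 0",
  "squeeze": 40
}}

```text
clock: 8.52
tcp_pos: [0.5415, -0.3001, -0.0352]
orientation: [2.461, 1.951, 0.001]
contact_force: [-0.6, 0.7, 5.6]
grip_width: 0.0492
gripper_force: 42.9
```

Gripped, but the fingertips press the bench at 5.6 N, flush with the stone's underside. I'll regrip 5 mm higher.

Request:
{"method": "play_rows", "body": {
  "targets": "-0.5 0 0 0 0;-0.5 0 0 -0.003 0;-0.5 0 0 -0.005 0;-0.5 0 0 -0.005 0;0 0 0 -0.005 0;0.4 0 0 -0.005 0;1 0 0 -0.005 0;1 0 0 -0.005 0"
}}

```text
clock: 9.18
tcp_pos: [0.5411, -0.2998, -0.0307]
orientation: [2.462, 1.952, 0.001]
contact_force: [-1.9, 0.9, 6.0]
grip_width: 0.0491
gripper_force: 41.9
```

Request:
{"method": "play_rows", "body": {
  "targets": "1 0 0 0 0;1 0 0 0 0;1 0 0 0 0",
  "squeeze": 50
}}

```text
clock: 9.43
tcp_pos: [0.5411, -0.2998, -0.0306]
orientation: [2.462, 1.952, 0.001]
contact_force: [-0.6, 1.6, 6.4]
grip_width: 0.0485
gripper_force: 50.9
```

Request:
{"method": "play_rows", "body": {
  "targets": "1 0 0 -0.005 0;1 0 0 -0.015 0;1 0 0 -0.03 0;1 0 0 -0.05 0;1 0 0 -0.07 0;1 0 0 -0.09 0;1 0 0 -0.1 0;1 0 0 -0.1 0"
}}

```text
clock: 10.1
tcp_pos: [0.5425, -0.3008, 0.0721]
orientation: [2.458, 1.949, 0.004]
contact_force: [0.5, -0.9, -2.4]
grip_width: 0.0482
gripper_force: 53.4
```

```bash
python3 -c "
from h import *
np.set_printoptions(precision=4,suppress=True)
h=np.array([.6187,.0643,0]);Q=R.from_euler('z',-.1033)
b=h+Q.apply([0,-.001,0]);print(b)
to(b[0],b[1],.07,-.1033)
print(r.get_obs()['moment'])
cv2.imwrite('pics/side4.png',r.grab_frame('side')[:,:,::-1])
a=cv2.imread('pics/side4.png')[170:320,220:420]
cv2.imwrite('pics/c5.png',cv2.resize(a,None,fx=4,fy=4,interpolation=2))
"
```

```text
[0.6186 0.0633 0.    ]
t 10.1 tcp [ 0.5425 -0.3008  0.0721] F [ 0.5 -0.9 -2.4] w 0.0482 g 53.4 -> shift [ 0.3719 -0.009   0.0018] spin -0.127
[-0.039  -0.05    0.0466]
```

View pics/c5.png

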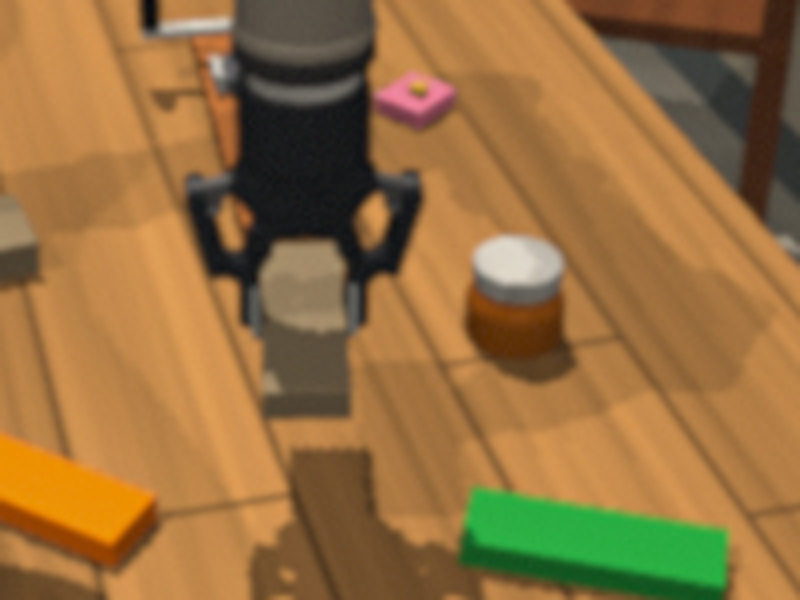

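The stone is held level, mid-span: fingers at crop (255,300) and (355,300), stone front end at (305,400). Its underside is at tcp_z + 0.031. Next I carry it over the bed.

Request:
{"method": "play_rows", "body": {
  "targets": "1 0.01 0 0 0;1 0.03 -0.001 0 -0.02;1 0.06 -0.002 0 -0.03;1 0.095 -0.003 0 -0.04;1 0.13 -0.004 0 -0.05;1 0.165 -0.005 0 -0.06;1 0.2 -0.006 0 -0.08;1 0.235 -0.007 0 -0.09"
}}

```text
clock: 10.82
tcp_pos: [0.5864, -0.0665, 0.0674]
orientation: [-2.368, -2.061, 0.003]
contact_force: [0.2, -0.3, -3.4]
grip_width: 0.0482
gripper_force: 53.4
```

Request:
{"method": "play_rows", "body": {
  "targets": "1 0.035 0.003 0 -0.01;1 0.07 0.005 0 -0.02;1 0.1 0.008 0 -0.03;1 0.12 0.01 0 -0.037;1 0.13 0.0105 0 -0.037;1 0.136 0.011 0 -0.037;1 0.136 0.011 0 -0.037;1 0.136 0.011 0 -0.037"
}}

```text
clock: 11.48
tcp_pos: [0.6168, 0.062, 0.0685]
orientation: [2.335, 2.102, -0.003]
contact_force: [-0.2, -0.1, -3.9]
grip_width: 0.0491
gripper_force: 53.3
```

```bash
python3 -c "
from h import *
to(.6186,.0633,0,-.1033)
print(R.from_rotvec(r.get_obs()['orientation']).as_matrix()[:,2])"
```

```text
t 11.48 tcp [0.6168 0.062  0.0685] F [-0.2 -0.1 -3.9] w 0.0491 g 53.3 -> shift [0.0016 0.0017 0.0685] spin -0.002
[-0.00103861 -0.00128731 -0.99999863]
```

Request:
{"method": "play_rows", "body": {
  "targets": "1 0.0016 0.0017 0.008 -0.002;1 0.0016 0.0017 0.02 -0.002;1 0.0016 0.0017 0.032 -0.002;1 0.0016 0.0017 0.043 -0.002;1 0.0016 0.0017 0.05 -0.002;1 0.0016 0.0017 0.053 -0.002;1 0.0016 0.0017 0.053 -0.002;1 0.0016 0.0017 0.053 -0.002"
}}

```text
clock: 12.15
tcp_pos: [0.6195, 0.0651, 0.0159]
orientation: [2.331, 2.106, -0.0]
contact_force: [0.2, -0.2, -3.3]
grip_width: 0.0489
gripper_force: 53.3
```

```bash
python3 -c "
from h import *
np.set_printoptions(precision=1,suppress=True)
to(.6186,.0633,0,-.1033)
cv2.imwrite('pics/side5.png',r.grab_frame('side')[:,:,::-1]);cv2.imwrite('pics/top5.png',r.grab_frame('top')[:,:,::-1])
a=cv2.resize(cv2.imread('pics/side5.png')[160:240,235:335],None,fx=8,fy=8,interpolation=2)[:, :]
a=cv2.resize(cv2.imread('pics/side5.png')[165:240,240:330],None,fx=5,fy=5,interpolation=2)
b=cv2.resize(cv2.imread('pics/top5.png')[155:215,170:290],None,fx=3.3,fy=3.3,interpolation=2)
o=np.zeros((600,460,3),np.uint8);o[:375,:450]=a;o[390:390+b.shape[0],:b.shape[1]]=b
cv2.imwrite('pics/c6.png',o)
Q=R.from_euler('z',-.1033);h=np.array([.6187,.0643,0])
z=r.get_obs()['tcp_pos'][2]+.0306
f=lambda L:(w2pix('side',Q.apply(L)+h)-[240,165])*5
print(z,'stone end bottom/top',f([(-.025,-.076,z),(.025,-.076,z),(-.025,-.076,z+.02),(.025,-.076,z+.02)]))
print('pad face top',f([(-.025,-.081,.036),(.025,-.081,.036)]),'board end',f([(-.042,-.115,.02),(.042,-.115,.02)]))
"
```

```text
t 12.15 tcp [0.6 0.1 0. ] F [ 0.2 -0.2 -3.3] w 0.0489 g 53.3 -> shift [-0. -0.  0.] spin 0.002
0.047151493407858125 stone end bottom/top [[220.1 226.5]
 [303.4 219.9]
 [219.9 197.4]
 [303.8 190.8]]
pad face top [[221.5 246.9]
 [304.6 240.2]] board end [[201.1 302.6]
 [342.9 291. ]]
```

View pics/c6.png

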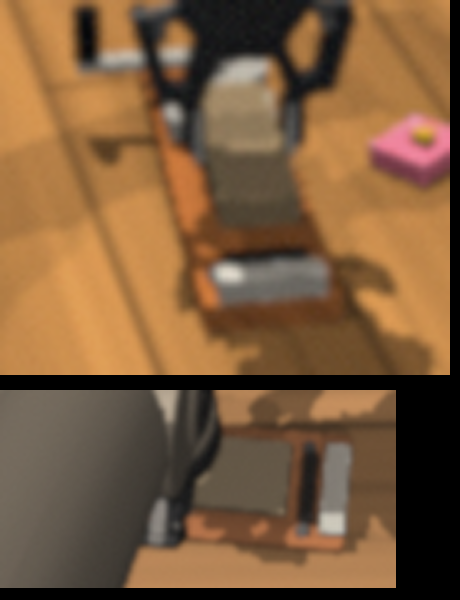

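The stone sits squarely above the bed: its end edge runs from crop (217,227) to (300,220) in the side view, and in the top view it ends just short of the pad (crop x 290 against 300). Now I get the exact remaining shift.

```bash
python3 -c "
from h import *
np.set_printoptions(precision=4,suppress=True)
to(.6186,.0633,-.01,-.1033)
Q=R.from_euler('z',-.1033);h=np.array([.6187,.0643,0])
t=r.get_obs()['tcp_pos'];z=t[2]+.0506
L=Q.inv().apply(t-h);print('tcp in holder',L)
f=lambda L:(w2pix('top',Q.apply(L)+h)-[170,155])*3.3+[0,390]
print(f([(L[0]-.025,L[1]-.075,z),(L[0]+.025,L[1]-.075,z),(-.025,-.081,.036),(.025,-.081,.036)]))
"
```

```text
t 12.25 tcp [0.6199 0.0652 0.0166] F [-0.3 -1.2 -3.4] w 0.0484 g 53.3 -> shift [-0.002  -0.0012  0.0265] spin 0.002
tcp in holder [0.0011 0.001  0.0166]
[[285.442  510.1794]
 [292.3052 438.8071]
 [296.9222 519.4646]
 [303.5507 449.8949]]
```

The prediction matches the picture. Lowering slowly.

Request:
{"method": "play_rows", "body": {
  "targets": "1 -0.002 -0.001 0.003 0.002;1 -0.002 -0.001 0.008 0.002;1 -0.002 -0.001 0.013 0.002;1 -0.002 -0.001 0.018 0.002;1 -0.002 -0.001 0.021 0.002;1 -0.002 -0.001 0.023 0.002;1 -0.002 -0.001 0.024 0.002;1 -0.002 -0.001 0.024 0.002"
}}

```text
clock: 12.92
tcp_pos: [0.618, 0.0633, -0.0083]
orientation: [-2.333, -2.104, 0.001]
contact_force: [-0.2, 0.8, -3.6]
grip_width: 0.0485
gripper_force: 53.3
```

Request:
{"method": "play_rows", "body": {
  "targets": "1 0 0 0.001 0;1 0 0 0.002 0;1 0 0 0.002 0"
}}

```text
clock: 13.17
tcp_pos: [0.6182, 0.0634, -0.0101]
orientation: [-2.333, -2.104, -0.0]
contact_force: [-0.4, 0.5, -4.4]
grip_width: 0.0487
gripper_force: 53.3
```

Request:
{"method": "play_rows", "body": {
  "targets": "1 0 0 0.001 0;1 0 0 0.0015 0;1 0 0 0.0015 0"
}}

```text
clock: 13.42
tcp_pos: [0.6183, 0.0634, -0.0105]
orientation: [-2.333, -2.104, -0.001]
contact_force: [-2.7, 0.2, 7.1]
grip_width: 0.0486
gripper_force: 54.3
```

Request:
{"method": "play_rows", "body": {
  "targets": "1 0 0 0.001 0;1 0 0 0.001 0;1 0 0 0.001 0"
}}

```text
clock: 13.67
tcp_pos: [0.6183, 0.0634, -0.0106]
orientation: [-2.332, -2.103, -0.002]
contact_force: [-5.9, 0.3, 13.5]
grip_width: 0.0483
gripper_force: 55.3
```

Request:
{"method": "play_rows", "body": {
  "targets": "1 0 0 -0.0015 0;0.3 0 0 -0.0015 0;-0.3 0 0 -0.0015 0;-1 0 0 -0.0015 0;-1 0 0 -0.0015 0;-1 0 0 -0.0015 0;-1 0 0 -0.0015 0;-1 0 0 -0.0015 0"
}}

```text
clock: 14.33
tcp_pos: [0.6182, 0.0633, -0.011]
orientation: [2.333, 2.104, 0.0]
contact_force: [0.2, 0.4, 0.7]
grip_width: 0.0856
gripper_force: 0.0
```

Request:
{"method": "play_rows", "body": {
  "targets": "-1 0 0 -0.01 0;-1 0 0 -0.03 0;-1 0 0 -0.06 0;-1 0 0 -0.095 0;-1 0 0 -0.125 0;-1 0 0 -0.14 0;-1 0 0 -0.14 0"
}}

```text
clock: 14.92
tcp_pos: [0.6211, 0.0632, 0.134]
orientation: [2.331, 2.101, 0.011]
contact_force: [0.5, -1.3, 0.6]
grip_width: 0.0853
gripper_force: 0.0
```

```bash
python3 -c "
from h import *
np.set_printoptions(precision=4,suppress=True)
Q=R.from_euler('z',-.1033);h=np.array([.6187,.0643,0])
for n,a in dict(knob0=0,mid=.8,end=1.571).items():
    L=np.array([-.082*np.cos(a),.15+.082*np.sin(a),0]);print(n,Q.apply(L)+h)
to(.52,.215,.15,-.1033)
print(r.get_obs()['joints'].round(2))
cv2.imwrite('pics/side6.png',r.grab_frame('side')[:,:,::-1]);cv2.imwrite('pics/top6.png',r.grab_frame('top')[:,:,::-1])
a=cv2.resize(cv2.imread('pics/side6.png')[155:235,235:335],None,fx=4,fy=4,interpolation=2)
b=cv2.resize(cv2.imread('pics/top6.png')[148:220,125:285],None,fx=4,fy=4,interpolation=2)
o=np.zeros((600,640,3),np.uint8);o[:288]=b;o[288:,:400]=a[:312]
cv2.imwrite('pics/c7.png',o)
"
```

```text
knob0 [0.5526 0.222  0.    ]
mid [0.5834 0.2779 0.    ]
end [0.6426 0.2951 0.    ]
t 14.92 tcp [0.6211 0.0632 0.134 ] F [ 0.5 -1.3  0.6] w 0.0853 g 0.0 -> shift [ 0.1406 -0.1161 -0.0165] spin -0.0
[-0.63  0.51  0.58  1.78 -0.34  0.95 -0.01]
```

View pics/c7.png

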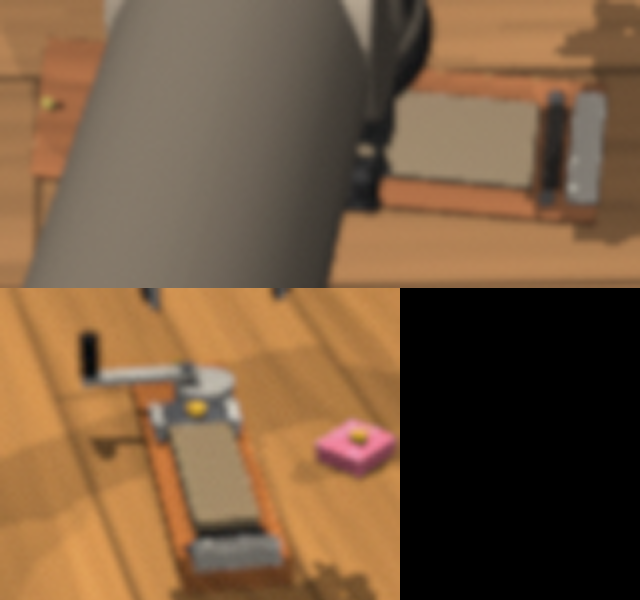

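The stone lies flat and square on the bed: top-view crop (390-535, 95-185), parallel to the board, with a gap to the pad at (550,150). The lever is still open, with its knob at side crop (88,355). Next I go above the knob, closing line along the lever's tangent.

Request:
{"method": "play_rows", "body": {
  "targets": "-1 0.01 -0.006 0 -0.12;-1 0.03 -0.017 0 -0.24;-1 0.05 -0.028 0 -0.36;-1 0.07 -0.039 0 -0.48;-1 0.09 -0.05 0 -0.6;-1 0.11 -0.062 0 -0.72;-1 0.13 -0.073 0 -0.84;-1 0.15 -0.084 0 -0.96"
}}

```text
clock: 15.68
tcp_pos: [0.5482, 0.2217, 0.1274]
orientation: [-1.088, -2.945, 0.004]
contact_force: [-0.5, -0.7, -0.4]
grip_width: 0.0857
gripper_force: 0.0
```

Request:
{"method": "play_rows", "body": {
  "targets": "-1 0 0 0 -0.12;-1 0 0 0 -0.24;-1 0 0 0 -0.36;-1 0 0 0 -0.48;-1 0 0 0 -0.6;-1 0 0 0 -0.61;-1 0 0 0 -0.61;-1 0 0 0 -0.61"
}}

```text
clock: 16.35
tcp_pos: [0.5495, 0.2208, 0.1282]
orientation: [-0.168, -3.136, 0.001]
contact_force: [-1.1, -1.0, -0.3]
grip_width: 0.0852
gripper_force: 0.0
```

```bash
python3 -c "
from h import *
to(.5526,.222,.025,1.4675)
o=r.get_obs();print(o['joints'].round(2),R.from_rotvec(o['orientation']).as_matrix()[:,2].round(4))
im=r.grab_frame('top');cv2.imwrite('pics/top7.png',im[:,:,::-1])
"
```

```text
t 16.35 tcp [0.5495 0.2208 0.1282] F [-1.1 -1.  -0.3] w 0.0852 g 0.0 -> shift [-0.0031  0.0016  0.1032] spin -0.004
[-0.63  0.42  0.19  1.83 -0.1   0.9   1.06] [-1.5e-03 -6.0e-04 -1.0e+00]
```

Request:
{"method": "play_rows", "body": {
  "targets": "-1 -0.003 0.0016 0.015 0;-1 -0.003 0.0016 0.04 0;-1 -0.003 0.0016 0.065 0;-1 -0.003 0.0016 0.085 0;-1 -0.003 0.0016 0.097 0;-1 -0.003 0.0016 0.102 0;-1 -0.003 0.0016 0.102 0;-1 -0.003 0.0016 0.102 0"
}}

```text
clock: 17.07
tcp_pos: [0.5538, 0.2227, 0.0277]
orientation: [0.164, 3.136, 0.001]
contact_force: [0.5, 0.3, -0.2]
grip_width: 0.0853
gripper_force: 0.0
```

Request:
{"method": "play_rows", "body": {
  "targets": "-0.4 0 0 0 0;0 0 0 0 0;0.3 0 0 0 0;0.6 0 0 0 0;1 0 0 0 0;1 0 0 0 0;1 0 0 0 0;1 0 0 0 0",
  "squeeze": 30
}}

```text
clock: 17.73
tcp_pos: [0.5533, 0.2224, 0.0273]
orientation: [0.163, 3.137, 0.0]
contact_force: [-1.1, -0.8, 4.5]
grip_width: 0.0173
gripper_force: 29.7
```

```bash
python3 -c "
from h import *
to(.5526,.222,.025,1.4675)
Q=R.from_euler('z',-.1033);h=np.array([.6187,.0643,0])
o=r.get_obs();p=Q.apply([0,.15,0])+h;v=o['tcp_pos']-p
print('pivot',p,'rad',np.hypot(*v[:2]))
x0=np.array([np.cos(1.4675),np.sin(1.4675)]) # tool y
for a in np.arange(.1,1.6,.1):pass
# arc in tool axes at start (x radial-ish)
M=R.from_rotvec(o['orientation']).as_matrix()
for a in np.r_[np.arange(0.1,1.55,.1),1.571]:
    d=M.T@(Q.apply([-.082*np.cos(a),.15+.082*np.sin(a),0])-Q.apply([-.082,.15,0])); print(round(a,2),d.round(4))
"
```

```text
t 17.73 tcp [0.5533 0.2224 0.0273] F [-1.1 -0.8  4.5] w 0.0173 g 29.7 -> shift [ 0.0006 -0.0005  0.0023] spin -0.001
pivot [0.63416746 0.21350039 0.        ] rad 0.08138546443532824
0.1 [-0.0004  0.0082  0.    ]
0.2 [-0.0016  0.0163  0.    ]
0.3 [-0.0036  0.0242  0.    ]
0.4 [-0.0065  0.0319  0.    ]
0.5 [-0.01    0.0393  0.    ]
0.6 [-0.0143  0.0463  0.    ]
0.7 [-0.0192  0.0528  0.    ]
0.8 [-0.0248  0.0588  0.    ]
0.9 [-0.031   0.0643  0.    ]
1.0 [-0.0376  0.069   0.    ]
1.1 [-0.0448  0.0731  0.    ]
1.2 [-0.0522  0.0765  0.    ]
1.3 [-0.06    0.0791  0.    ]
1.4 [-0.068   0.0809  0.    ]
1.5 [-0.0761  0.0818  0.    ]
1.57 [-0.082   0.0821  0.    ]
```

The knob is gripped at 17 mm opening and radius 81 mm. I swing it along the arc, spinning the tool with the lever.

Request:
{"method": "play_rows", "body": {
  "targets": "1 -0.0004 0.0082 0 0.1;1 -0.0016 0.0163 0 0.2;1 -0.0036 0.0242 0 0.3;1 -0.0065 0.0319 0 0.4;1 -0.01 0.0393 0 0.5;1 -0.0143 0.0463 0 0.6;1 -0.0192 0.0528 0 0.7;1 -0.0192 0.0528 0 0.7"
}}

```text
clock: 18.4
tcp_pos: [0.5785, 0.2738, 0.0273]
orientation: [1.234, 2.888, 0.0]
contact_force: [-2.2, -1.1, 8.4]
grip_width: 0.0167
gripper_force: 30.3
```

```bash
cat >> h.py <<'E'
def lev():
    Q=R.from_euler('z',-.1033);h=np.array([.6187,.0643,0]);o=r.get_obs();M=R.from_rotvec(o['orientation']).as_matrix()
    v=Q.inv().apply(o['tcp_pos']-h)-[0,.15,0]
    print('angle',np.arctan2(v[1],-v[0]).round(3),'rad',np.hypot(v[0],v[1]).round(4),'F',Q.inv().apply(o['contact_force']).round(1),'spin angle',(1.4675-np.arctan2(M[1,1],M[0,1])).round(3),'w',o['grip_width'],o['gripper_force'],o['clock'],'j',o['joints'].round(2))
E
python3 -c "
from h import *
lev()"
```

```text
angle 0.722 rad 0.0821 F [-2.1 -1.3  8.4] spin angle 0.704 w 0.016721275934997018 30.29423028230667 18.4 j [-0.79  0.64  0.34  1.79 -0.29  0.77  0.47]
```

Request:
{"method": "play_rows", "body": {
  "targets": "1 -0.0004 0.0082 0 0.1;1 -0.0016 0.0163 0 0.2;1 -0.0036 0.0242 0 0.3;1 -0.0065 0.0319 0 0.4;1 -0.01 0.0393 0 0.5;1 -0.0143 0.0463 0 0.6;1 -0.0192 0.0528 0 0.7;1 -0.0192 0.0528 0 0.7"
}}

```text
clock: 19.07
tcp_pos: [0.6297, 0.2961, 0.0273]
orientation: [-2.15, -2.291, -0.0]
contact_force: [-3.3, 0.4, 9.2]
grip_width: 0.0172
gripper_force: 30.3
```

```bash
python3 -c "
from h import *
lev()"
```

```text
angle 1.414 rad 0.0827 F [-3.3  0.   9.2] spin angle 1.404 w 0.01720451970328948 30.288771092891693 19.0667 j [-0.87  0.75  0.52  1.65 -0.46  0.87 -0.1 ]
```

Request:
{"method": "play_rows", "body": {
  "targets": "1 -0.0003 0.0045 0 0.055;1 -0.0006 0.009 0 0.11;1 -0.001 0.0133 0 0.165;1 -0.001 0.0133 0 0.165;1 -0.001 0.0133 0 0.165;1 -0.001 0.0133 0 0.165;1 -0.001 0.0133 0 0.165;1 -0.001 0.0133 0 0.165"
}}

```text
clock: 19.73
tcp_pos: [0.6422, 0.2959, 0.0274]
orientation: [-2.325, -2.112, -0.0]
contact_force: [-2.6, -0.3, 5.0]
grip_width: 0.017
gripper_force: 29.9
```

```bash
python3 -c "
from h import *
np.set_printoptions(precision=4,suppress=True)
lev()
im=r.grab_frame('side');im0=cv2.cvtColor(cv2.imread('pics/side6.png'),4)
# knob (black) under gripper: compare board-gap pixels along the stone middle line, before/after
Q=R.from_euler('z',-.1033);h=np.array([.6187,.0643,0])
for nm,I in(('before',im0),('now',im)):
    s=[]
    for y in np.arange(-.09,.1,.004):
        u,v=w2pix('side',Q.apply([0,y,.036])+h)[0]; s.append(int(cv2.getRectSubPix(I,(3,3),(float(u),float(v))).mean((0,1)).mean()))
    print(nm,s)
t0=cv2.cvtColor(cv2.imread('pics/top0.png'),4)
t=r.grab_frame('top')
for n,(a,b,c,d) in dict(block=(262,292,238,280),jar=(118,155,318,356),brush=(312,340,90,190)).items():
    print(n,np.abs(t[a:b,c:d].astype(int)-t0[a:b,c:d]).mean().round(1))
"
```

```text
angle 1.565 rad 0.0828 F [-2.5 -0.6  5. ] spin angle 1.564 w 0.01704588100885076 29.945847988128662 19.7333 j [-0.88  0.77  0.56  1.62 -0.5   0.89 -0.23]
before [52, 54, 63, 80, 97, 113, 125, 131, 135, 136, 135, 135, 135, 135, 135, 135, 135, 135, 135, 135, 135, 134, 134, 134, 135, 135, 134, 134, 134, 134, 134, 134, 134, 134, 134, 134, 134, 134, 133, 131, 127, 120, 112, 103, 99, 99, 105, 114]
now [83, 85, 97, 115, 127, 134, 135, 135, 135, 135, 135, 135, 135, 135, 133, 129, 120, 110, 98, 88, 81, 77, 77, 77, 77, 77, 77, 77, 77, 77, 77, 77, 77, 77, 77, 77, 78, 78, 77, 77, 76, 76, 79, 81, 86, 90, 93, 96]
block 27.6
jar 7.1
brush 21.8
```

The lever is at 1.565 rad with its spring load felt at about 2.5 N. The stone's edge has shifted about 8 mm towards the pad, as the jaw advance predicts. The arm never went low near the bystanders, and the picture differences there are probably its shadow. Handing in.

```bash
python3 -c "
from h import *
print(r.hand_in())"
```

```text
the job is handed in; nothing more can be done
None
```

I laid the whetstone flat and square on the bed and released it, then swung the cam lever to about 1.57 rad and handed in still gripping the knob; hand-in gave no verdict, and clamp forces and bystander positions weren't directly measured.

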